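# Pack the loan case and block the gaps with cork

## Task

Pack the open cedar case for a loan: put every glass-topped specimen box on the desk into its two channels, lengthwise and flat on the floor, and fill all the room left in both channels end to end with the cork blocks, so that nothing can shift (spare cork stays on the desk). Seat the climate logger flat and square in its pocket at the end of the case, snout in the slot. Keep the specimen boxes upright all the time and leave the other things on the desk where they are.

Things in the scene. Friction and masses are not known exactly. Their poses are not given: they have to be found in the camera images.
- case: Open base half of a cedar case, fixed: 171 (x) by 230 mm (y), all tops 22 mm above the desk. Origin: centre of the underside; x away from the robot, y to its left (turned up to 0.2 rad). Two channels along y, centre lines x = -48 and +48 mm, each 59 mm wide, from y = -107 to +55 mm, floor 6 mm above the desk, 16 mm deep (pieces stand 28 mm proud); spine between; at +y an end block with the logger's pocket.
- pocket (a point): Centre of the floor of the logger's pocket, at (0, 82, 12) mm in the case's frame, axes as the case's. The pocket is 10 mm deep (rim 22 mm above the desk), 63 mm along x by 35 mm along y, with a side slot 18 mm wide (x) running 8.5 mm farther out on the +y side for the logger's snout.
- logger: Climate logger: white block 60 mm long (x), 32 wide (y), 24 high, 45 to 80 g, dark display on top, bottom edges rounded; a grey sensor snout 14 mm wide stands out 8 mm at the middle of its +y side. Origin: centre of the white block's underside, z up. In the pocket its x lies along the case's x, snout in the slot (one way only), 14 mm proud. Grip it by the ends, across 60 mm.
- box_long_1: Long glass-topped specimen box, rigid, black sides, pinned beetles under the glass: 56 mm wide (x), 79 mm long (y), 44 mm high, 55 to 170 g. Bottom edges rounded (4 mm). Origin: centre of the underside; x across the width, y along the length, z up. Stands upright on the desk; grip it across the 56 mm width. May be absent in a run (None from the start).
- box_long_2: Long glass-topped specimen box, rigid, black sides, pinned beetles under the glass: 56 mm wide (x), 79 mm long (y), 44 mm high, 55 to 170 g. Bottom edges rounded (4 mm). Origin: centre of the underside; x across the width, y along the length, z up. Stands upright on the desk; grip it across the 56 mm width. May be absent in a run (None from the start).
- box_short_1: Short glass-topped specimen box, rigid, black sides, pinned beetles under the glass: 56 mm wide (x), 39 mm long (y), 44 mm high, 55 to 170 g. Bottom edges rounded (4 mm). Origin: centre of the underside; x across the width, y along the length, z up. Stands upright on the desk; grip it across the 56 mm width. May be absent in a run (None from the start).
- box_short_2: Short glass-topped specimen box, rigid, black sides, pinned beetles under the glass: 56 mm wide (x), 39 mm long (y), 44 mm high, 55 to 170 g. Bottom edges rounded (4 mm). Origin: centre of the underside; x across the width, y along the length, z up. Stands upright on the desk; grip it across the 56 mm width. May be absent in a run (None from the start).
- cork_long: Long plain cork packing block: 56 mm wide (x), 79 mm long (y), 44 mm high, 36 g. Bottom edges rounded (4 mm). Origin: centre of the underside; x across the width, y along the length, z up. Stands upright on the desk; grip it across the 56 mm width. Always there; a spare one stays on the desk.
- cork_short_1: Short plain cork packing block: 56 mm wide (x), 39 mm long (y), 44 mm high, 18 g. Bottom edges rounded (4 mm). Origin: centre of the underside; x across the width, y along the length, z up. Stands upright on the desk; grip it across the 56 mm width. Always there; a spare one stays on the desk.
- cork_short_2: Short plain cork packing block: 56 mm wide (x), 39 mm long (y), 44 mm high, 18 g. Bottom edges rounded (4 mm). Origin: centre of the underside; x across the width, y along the length, z up. Stands upright on the desk; grip it across the 56 mm width. Always there; a spare one stays on the desk.
- cork_short_3: Short plain cork packing block: 56 mm wide (x), 39 mm long (y), 44 mm high, 18 g. Bottom edges rounded (4 mm). Origin: centre of the underside; x across the width, y along the length, z up. Stands upright on the desk; grip it across the 56 mm width. Always there; a spare one stays on the desk.
- cork_short_4: Short plain cork packing block: 56 mm wide (x), 39 mm long (y), 44 mm high, 18 g. Bottom edges rounded (4 mm). Origin: centre of the underside; x across the width, y along the length, z up. Stands upright on the desk; grip it across the 56 mm width. Always there; a spare one stays on the desk.
- cell_near_1 (a point): Centre of the floor of quarter 1 of the near channel (quarters counted from the -y end), at (-48, -86.75, 6) mm in the case's frame, axes as the case's. A short piece fills one quarter, a long one two; a full channel has 4 to 6 mm to spare in all.
- cell_near_2 (a point): Centre of the floor of quarter 2 of the near channel (quarters counted from the -y end), at (-48, -46.25, 6) mm in the case's frame, axes as the case's. A short piece fills one quarter, a long one two; a full channel has 4 to 6 mm to spare in all.
- cell_near_3 (a point): Centre of the floor of quarter 3 of the near channel (quarters counted from the -y end), at (-48, -5.75, 6) mm in the case's frame, axes as the case's. A short piece fills one quarter, a long one two; a full channel has 4 to 6 mm to spare in all.
- cell_near_4 (a point): Centre of the floor of quarter 4 of the near channel (quarters counted from the -y end), at (-48, 34.75, 6) mm in the case's frame, axes as the case's. A short piece fills one quarter, a long one two; a full channel has 4 to 6 mm to spare in all.
- cell_far_1 (a point): Centre of the floor of quarter 1 of the far channel (quarters counted from the -y end), at (48, -86.75, 6) mm in the case's frame, axes as the case's. A short piece fills one quarter, a long one two; a full channel has 4 to 6 mm to spare in all.
- cell_far_2 (a point): Centre of the floor of quarter 2 of the far channel (quarters counted from the -y end), at (48, -46.25, 6) mm in the case's frame, axes as the case's. A short piece fills one quarter, a long one two; a full channel has 4 to 6 mm to spare in all.
- cell_far_3 (a point): Centre of the floor of quarter 3 of the far channel (quarters counted from the -y end), at (48, -5.75, 6) mm in the case's frame, axes as the case's. A short piece fills one quarter, a long one two; a full channel has 4 to 6 mm to spare in all.
- cell_far_4 (a point): Centre of the floor of quarter 4 of the far channel (quarters counted from the -y end), at (48, 34.75, 6) mm in the case's frame, axes as the case's. A short piece fills one quarter, a long one two; a full channel has 4 to 6 mm to spare in all.
- weight: Bystander: bronze desk weight with a small knob, 54 mm across, 52 mm high, standing among the task's things; origin under its centre.
- pin_jar: Bystander: amber glass pin jar with a steel cap, 46 mm across, 62 mm high, among the task's things; origin under its centre.
- spotting_tile: Bystander: white porcelain spotting tile with twelve wells, 72 by 92 mm, 12 mm thick, lying between robot and case; origin under its centre.
- magnifier: Bystander: brass-rimmed magnifier (rim 76 mm across, 8 mm thick) with a horn handle 14 mm thick reaching 132 mm from the lens centre along -x, lying between robot and case; origin under the lens centre.
Things that resemble listed ones, but are neither listed nor needed, are in the scene too. What is shaped like the cork_long but blue or green is not meant.

How it is judged:
By the outcome, as a careful person would: the job done as asked, in the order asked, and still so for the second after the job is handed in, with the robot touching nothing.
Of box_long_1, box_long_2, box_short_1, box_short_2 only 2 to 4 are there at a start; the rules pass over those that are not, and their reading is None.
At some moment in a run one of box_long_1, box_long_2, box_short_1, box_short_2, cork_long, cork_short_1, cork_short_2, cork_short_3, cork_short_4, logger may be knocked a few centimetres aside while the robot is not near it.
It also fails if it takes over 210 s, if anything falls off the work surface, if the arm or the gripper's body presses on something with over 40 N, if the wrist force passes 120 N, or if a joint passes its speed limit or range.

## Robot

A 6-joint arm with a two-finger parallel gripper is mounted at the origin on the work surface. World frame = base frame: x ahead of the robot, y to its left, z up, the work surface at z = 0. Lengths are in m, angles in rad, forces in N, time in s.
With the tool pointing down it reaches from about 0.375 to 0.9 m from the base axis. Payload 3.1 kg.
Tool frame: the origin (TCP) lies midway between the tips of the shut fingers; the grasp point (between the pads) lies 19 mm behind it; z points along the fingers, y is the direction in which the jaws open and shut (so a half turn about z gives the same grasp; the last joint's range is limited). The gripper opens to 87 mm and grips with 3 to 60 N. Pads are 19 mm wide; open, the fingers measure 117 mm over their backs; the gripper's body (75 mm by 190 mm) begins 51 mm behind the grasp point.
Start: joints at [-1.405, 0.527, 1.433, -0, 1.181, -0.178], TCP at [0.211, -0.588, 0.223] pointing down, gripper open.
Joint ranges: [-3.08, 3.08], [-0.75, 2.2], [0.22, 2.44], [-1.43, 4.57], [0, 2.65], [-2.85, 2.85]. Speed limits (rad/s): [2.79, 2.79, 3.14, 3.14, 3.14, 3.14].

## Interface

Orientations are given as a unit quaternion [w, x, y, z].
In Python, from plant import r, planner, viewer, finder gives the robot as it stands. Calls block until the motion is done:
- r.move_to(position, orientation): joint-space move of the TCP to a pose.
- r.move_l(position, rotation=None, feed=0.15): straight line of the TCP; rotation=None keeps the orientation; feed is the mean speed in m/s.
- r.move_joints(angles): joint-space move.
- r.command_gripper(opening, f_grip=None): finger opening in m; f_grip is the grip in N (None keeps the last); returns when the fingers have stopped.
- r.pause(seconds).
- planner.inverse_kinematics(position, orientation): joint angles nearest the present ones, or None.
- r.observe(): the state.
- viewer.get_image(name): name is "scene" or "top" or "wrist"; returns a dict with "frame" (420x560x3 uint8, red, green, blue), "fx", "fy", "cx", "cy" (pixels), "rvec" (rotation vector, rad) and "tvec" (3), from world to camera coordinates, as OpenCV has them; the wrist camera has in their place "tool_from_camera" (4x4, takes a point from camera to tool coordinates, whose origin is the TCP and whose axes are the flange's). Camera axes: x right, y down, z forward; pixel columns grow to the right and rows downward; lengths in m; the calibration is good to about 2 mm. The wrist camera is an equidistant fisheye: a pixel r from the principal point sees the ray r / f radians off the axis. A picture is of the moment at which its call begins: read the wrist's pose just before it. There is no depth.
A pose or a line that the arm cannot do raises r.Unreachable and nothing moves.
- r.job_done(): hands the job in, once; it reports no verdict.
Trained networks look in a picture, given as the dict that the camera call returned (one of the last four; its "shot" number tells which), for a name from the list of things; names that differ only in an ending like _2 or _b are one class to them, and where a whole thing is asked for, a point or a joint stands for the part that bears it (a point fixed in the world has none). Each returns a list of dicts, best first, with "conf" (0 to 1); they miss things now and then, are a little off and sometimes report something else, mostly with a low value. They report only what shows in the picture. A call takes as long as a camera call. They do not tell look-alikes from the thing itself.
- finder.recognise(picture, label): "box" ([left, top, right, bottom] in pixels, round what is visible of it).
- finder.outline_of(picture, label): "region" (420x560 bool, what is visible of it) and "box" ([left, top, right, bottom] in pixels, round what is visible of it).
- finder.spot_point(picture, label): "position" ([column, row] in pixels: a listed point, or the origin of a listed thing).
The state is a dict: "clock": time; "joints": joint angles; "dq": joint speeds; "joint_torque": joint torques, N m; "tcp_pos": TCP position; "eef_rot": TCP orientation; "contact_force": force on the tool from outside, world axes, zero at the start; "moment": the same for the moment, N m; "gripper_width": finger opening in m.
Only numpy, scipy, OpenCV 4.12 (cv2) and the standard library are available. Lean on these libraries where they do the work, as an engineer would, in place of code of your own. Each camera call takes 0.05 s, during which the arm holds its last target.

## Working session

There is one attempt and no reset: what is moved stays moved. The work goes in short steps, each a Python script; the robot and the scene stay as the last script left them, time stands still between calls to the robot, and variables do not carry over. Pictures are saved under pics/ and viewed, and the job is handed in when it is done.

```bash
ls -la; mkdir -p pics; python3 - <<'E'
from plant import r, planner, viewer, finder
import cv2
print(r.observe())
for n in ["scene","top","wrist"]:
    p=viewer.get_image(n); print(n,{k:v for k,v in p.items() if k!='frame'})
    cv2.imwrite(f"pics/{n}0.png",p["frame"][:,:,::-1])
E
```

```text
total 12
drwxr-xr-x  3 agent agent 4096 Dec  7 03:09 .
drwxr-xr-x 23 root  root  4096 Dec  7 03:09 ..
drwxr-xr-x  2 agent agent 4096 Dec  7 03:09 pics
{'clock': 0.0, 'joints': array([-1.40550290e+00,  5.28438308e-01,  1.43390315e+00,  2.12569467e-05,
        1.18137961e+00, -1.78500252e-01]), 'dq': array([-0.00030942,  0.00077185,  0.00178511,  0.00020049, -0.00024342,
        0.00263602]), 'joint_torque': array([-1.11276433e-03, -4.40045643e+01, -1.76593173e+01,  6.34008832e-02,
        5.82415354e-02, -1.63677792e-04]), 'tcp_pos': array([ 0.21057507, -0.58768634,  0.22158847]), 'eef_rot': array([-1.06412151e-03,  9.85262216e-01,  1.71047458e-01,  1.68555751e-05]), 'contact_force': array([-0.13105896, -0.1345813 , -0.97592758]), 'moment': array([ 0.01873308, -0.01732941,  0.03314844]), 'gripper_width': 0.08690509437391318}
scene {'fx': 379.53230977566534, 'fy': 379.53230977566534, 'cx': 275.72435093373974, 'cy': 205.08232141871162, 'rvec': array([ 2.07710383,  0.80892277, -0.38696194]), 'tvec': array([-0.34018381, -0.13707857,  1.21621622]), 'shot': 1}
top {'fx': 508.6652718576432, 'fy': 508.6652718576432, 'cx': 271.5051124032577, 'cy': 207.86919359433892, 'rvec': array([ 2.12544513, -2.14231573,  0.18684137]), 'tvec': array([0.00381612, 0.45423597, 1.44762763]), 'shot': 2}
wrist {'fx': 325.19226210127806, 'fy': 325.19226210127806, 'cx': 282.6799327002386, 'cy': 213.41189454246467, 'tool_from_camera': array([[ 8.18485951e-04, -9.64259270e-01, -2.64959223e-01,
         7.36491485e-02],
       [ 9.99999648e-01,  7.40552735e-04,  3.94026001e-04,
        -2.75805441e-05],
       [-1.83726947e-04, -2.64959452e-01,  9.64259537e-01,
        -1.62712051e-01],
       [ 0.00000000e+00,  0.00000000e+00,  0.00000000e+00,
         1.00000000e+00]]), 'shot': 3}
```

View pics/top0.png

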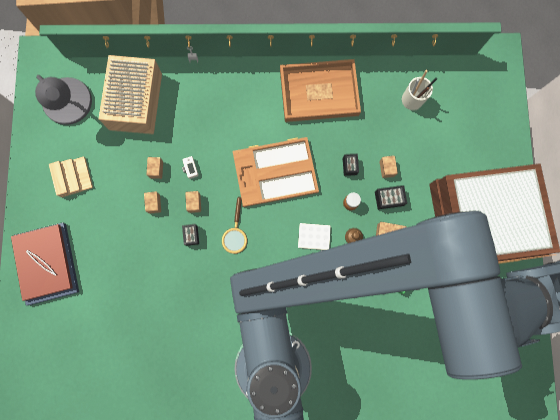

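View pics/scene0.png

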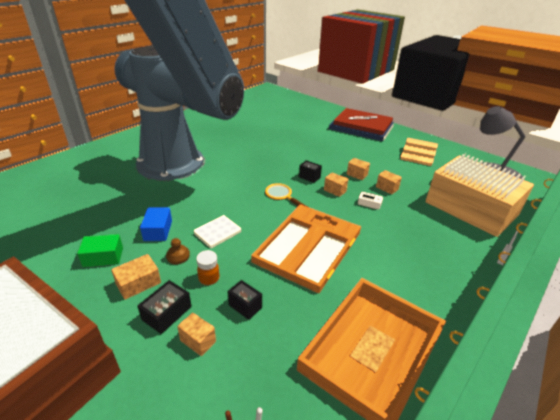

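View pics/wrist0.png

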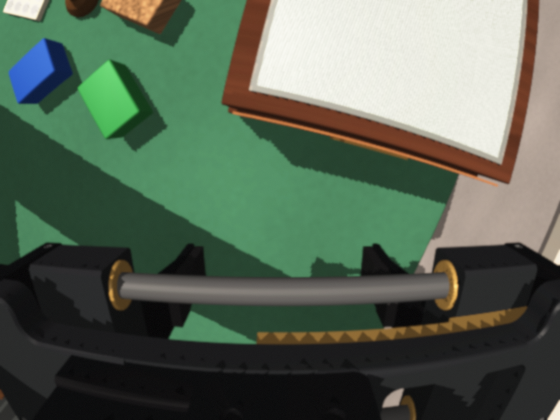

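```bash
cat > h.py <<'E'
from plant import r, planner, viewer, finder
import numpy as np, cv2
from scipy.spatial.transform import Rotation as R
from scipy.optimize import least_squares
def quat(psi):  # tool down; tool x at angle psi in world
    q=(R.from_euler('z',psi)*R.from_euler('x',np.pi)).as_quat(); return np.array([q[3],q[0],q[1],q[2]])
def Rq(q): return R.from_quat([q[1],q[2],q[3],q[0]])
def go(p,psi,lin=False,feed=0.15):
    if lin: r.move_l(np.array(p,float),quat(psi),feed=feed)
    else: r.move_to(np.array(p,float),quat(psi))
def shot(name='wrist',save=None):
    s=r.observe(); p=viewer.get_image(name)
    if name=='wrist':
        T=np.eye(4); T[:3,:3]=Rq(s['eef_rot']).as_matrix(); T[:3,3]=s['tcp_pos']
        p['Twc']=T@np.array(p['tool_from_camera'])
    else:
        T=np.eye(4); T[:3,:3]=cv2.Rodrigues(np.array(p['rvec']))[0]; T[:3,3]=p['tvec']; p['Twc']=np.linalg.inv(T)
    p['name']=name
    if save: cv2.imwrite(f'pics/{save}.png',p['frame'][:,:,::-1])
    return p
def project(p,X):
    X=np.atleast_2d(X); T=np.linalg.inv(p['Twc']); c=X@T[:3,:3].T+T[:3,3]
    if p['name']=='wrist':
        rr=np.hypot(c[:,0],c[:,1]); th=np.arctan2(rr,c[:,2]); k=th/np.maximum(rr,1e-9)
        return np.c_[p['cx']+p['fx']*k*c[:,0], p['cy']+p['fy']*k*c[:,1]]
    return np.c_[p['cx']+p['fx']*c[:,0]/c[:,2], p['cy']+p['fy']*c[:,1]/c[:,2]]
def backproj(p,uv,z):
    uv=np.atleast_2d(uv).astype(float); d=np.c_[(uv[:,0]-p['cx'])/p['fx'],(uv[:,1]-p['cy'])/p['fy']]
    if p['name']=='wrist':
        th=np.hypot(d[:,0],d[:,1]); k=np.sin(th)/np.maximum(th,1e-9); d=np.c_[d*k[:,None],np.cos(th)]
    else: d=np.c_[d,np.ones(len(d))]
    w=d@p['Twc'][:3,:3].T; o=p['Twc'][:3,3]; t=(z-o[2])/w[:,2]; return o+w*t[:,None]
def nongreen(p):
    h=cv2.cvtColor(p['frame'],cv2.COLOR_RGB2HSV); H,S,V=[h[:,:,i].astype(int) for i in range(3)]
    f=p['frame'].astype(int); 
    green=(H>65)&(H<100)&(S>90)&(V>12)
    return (~green).astype(np.uint8)
def cub(dx,dy,h,n=6):
    # hull outline sample points top & bottom
    t=np.linspace(-1,1,n); a=[]
    for z in (0,h):
        for s in t:
            a+= [(s*dx/2,-dy/2,z),(s*dx/2,dy/2,z),(-dx/2,s*dy/2,z),(dx/2,s*dy/2,z)]
    return np.array(a)
def pose(X,q):
    c,s=np.cos(q[2]),np.sin(q[2]); return np.c_[q[0]+c*X[:,0]-s*X[:,1], q[1]+s*X[:,0]+c*X[:,1], X[:,2]]
def blob(p,mask,xy,z):
    u,v=project(p,[[xy[0],xy[1],z]])[0]
    mask=cv2.morphologyEx(mask,cv2.MORPH_OPEN,np.ones((5,5),np.uint8))
    n,l,st,ce=cv2.connectedComponentsWithStats(mask)
    best=None
    for i in range(1,n):
        if st[i,4]<150: continue
        ys,xs=np.where(l==i); d=np.min(np.hypot(xs-u,ys-v))
        if best is None or d<best[0]: best=(d,i)
    m=(l==best[1]).astype(np.uint8)
    cs,_=cv2.findContours(m,cv2.RETR_EXTERNAL,cv2.CHAIN_APPROX_NONE); c=max(cs,key=cv2.contourArea)
    return m,cv2.convexHull(c),c[:,0,:],best[0]
def fit(p,contour,dims,q0,z0=0):
    X=cub(*dims); X=X.copy(); X[:,2]+=z0
    C=contour.astype(float)
    inb=(C[:,0]>2)&(C[:,0]<557)&(C[:,1]>2)&(C[:,1]<417); C=C[inb]
    if len(C)>160: C=C[np.linspace(0,len(C)-1,160).astype(int)]
    def res(q):
        hull=cv2.convexHull(project(p,pose(X,q)).astype(np.float32))
        return [cv2.pointPolygonTest(hull,(float(a),float(b)),True)+ -0.5 for a,b in C]
    best=None
    for dpsi in (0,):
        s=least_squares(res,q0,x_scale=[.01,.01,.1],diff_step=1e-4,loss='soft_l1',f_scale=1.0)
        if best is None or s.cost<best.cost: best=s
    return best.x, np.sqrt(np.mean(np.array(res(best.x))**2))
E
python3 - <<'E'
from h import *
p=shot('top')
import itertools
pts={'longbox':(391,197),'sb1':(351,165),'sb2':(190,235),'c1':(153,167),'c2':(151,201),'c3':(192,200),'c4':(389,166),'clong':(391,230)}
for k,v in pts.items(): print(k,backproj(p,v,0.044)[0].round(3))
print('logger',backproj(p,(190,167),.024)); print('case',[backproj(p,v,.022)[0].round(3) for v in [(276,172),(234,151),(307,139),(318,192),(244,206)]])
for n in ['case','weight','pin_jar','spotting_tile','magnifier','logger','box_long_1','box_short_1','cork_long','cork_short_1']:
    print(n,[(round(d['conf'],2),backproj(p,d['position'],0)[0][:2].round(3).tolist()) for d in finder.spot_point(p,n)])
go([0.45,-0.2,0.35],0)
go([0.52,0.0,0.35],0)
p=shot('wrist','w1'); p=shot('top','t1'); print(r.observe()['clock'])
E
```

```text
longbox [ 0.483 -0.35   0.044]
sb1 [ 0.58  -0.236  0.044]
sb2 [0.376 0.236 0.044]
c1 [0.578 0.349 0.044]
c2 [0.476 0.352 0.044]
c3 [0.478 0.232 0.044]
c4 [ 0.576 -0.348  0.044]
clong [ 0.386 -0.345  0.044]
logger [[0.58276996 0.24300593 0.024     ]]
case [array([ 0.566, -0.014,  0.022]), array([0.632, 0.112, 0.022]), array([ 0.668, -0.109,  0.022]), array([ 0.504, -0.138,  0.022]), array([0.463, 0.081, 0.022])]
case [(0.8, [0.577, -0.012]), (0.41, [0.564, 0.076]), (0.27, [0.575, -0.357])]
weight [(0.66, [0.37, -0.23]), (0.19, [0.371, 0.232])]
pin_jar [(0.7, [0.482, -0.239]), (0.26, [0.47, 0.362])]
spotting_tile [(0.73, [0.374, -0.118]), (0.27, [0.529, -0.101])]
magnifier [(0.58, [0.366, 0.112])]
logger [(0.76, [0.59, 0.242]), (0.6, [0.464, 0.358]), (0.47, [0.373, -0.346])]
box_long_1 [(0.63, [0.48, -0.353]), (0.55, [0.622, -0.018])]
box_short_1 [(0.89, [0.583, -0.233]), (0.79, [0.378, 0.234])]
cork_long [(0.69, [0.366, -0.237]), (0.46, [0.375, -0.348])]
cork_short_1 [(0.85, [0.586, 0.351]), (0.83, [0.471, 0.36])]
3.3833
```

View pics/w1.png

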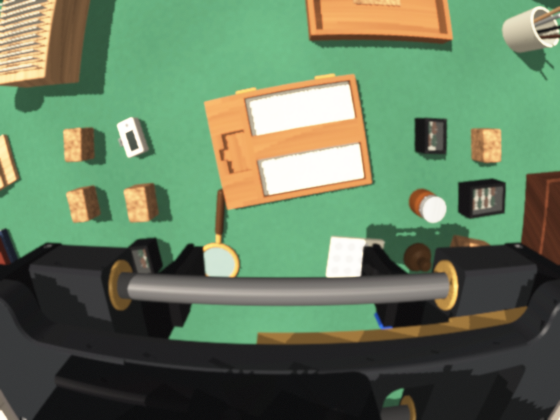

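View pics/t1.png

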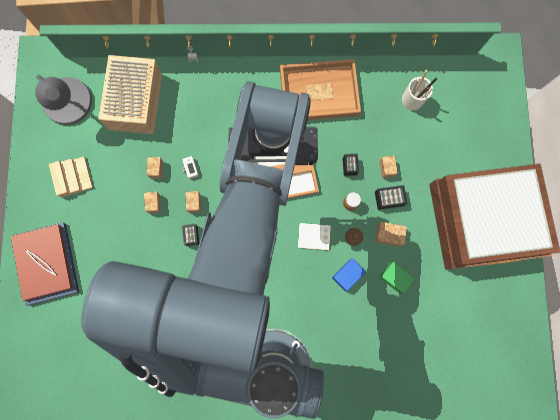

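```bash
cat >> h.py <<'E'
def fitcase(p,q0=(0.572,-0.013,0.1)):
    m,hull,c,d=blob(p,nongreen(p),q0[:2],0.022)
    return fit(p,hull[:,0,:] if False else c,(0.171,0.230,0.022),q0)
E
python3 - <<'E'
from h import *
for i,psi in enumerate([np.pi/2,-np.pi/2]):
    q=planner.inverse_kinematics([0.572,-0.013,.25],quat(psi)); print(psi,q)
q=planner.inverse_kinematics([0.572,-0.013,.25],quat(np.pi)); print(q)
print(fitcase(shot()))
for i,psi in enumerate([np.pi/2,-np.pi/2]):
    go([0.572,-0.013-0.03*np.sin(psi),.25],psi)
    p=shot('wrist',f'c{i}'); 
    x,e=fitcase(p);print(x,e)
    f=p['frame'].copy(); 
    for u in project(p,pose(cub(.171,.23,.022),x)): cv2.circle(f,tuple(int(a) for a in u),1,(255,0,255),-1)
    cv2.imwrite(f'pics/cf{i}.png',f[:,:,::-1])
print(r.observe()['clock'])
E
```

```text
1.5707963267948966 [-0.2179673   0.42487196  1.5359491   0.          1.18077159 -0.2179673 ]
-1.5707963267948966 None
[-0.2179673   0.42487196  1.5359491   0.          1.18077159 -1.78876363]
(array([ 0.51644556, -0.01447693, -0.00332837]), np.float64(82.85405927491458))
[ 0.56829946 -0.00889382  0.20175907] 30.579308389012134Traceback (most recent call last):
  File "<stdin>", line 7, in <module>
  File "h.py", line 10, in go
    else: r.move_to(np.array(p,float),quat(psi))
          ~~~~~~~~~^^^^^^^^^^^^^^^^^^^^^^^^^^^^^
plant.Unreachable: the arm cannot take that pose within its joint ranges
```

View pics/cf0.png

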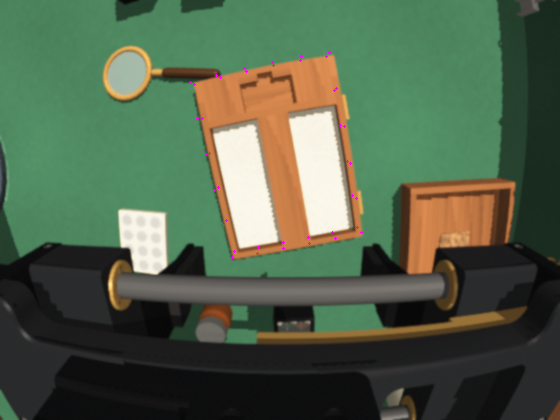

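```bash
cat >> h.py <<'E'
def woodmask(p):
    h=cv2.cvtColor(p['frame'],cv2.COLOR_RGB2HSV); H,S,V=[h[:,:,i].astype(int) for i in range(3)]
    m=((H<22)&(S>70)&(V>110))|((S<60)&(V>150))
    m=cv2.morphologyEx(m.astype(np.uint8),cv2.MORPH_CLOSE,np.ones((5,5),np.uint8))
    return cv2.morphologyEx(m,cv2.MORPH_OPEN,np.ones((13,13),np.uint8))
def fitcase(p,q0=(0.570,-0.010,0.2)):
    m,hull,c,d=blob(p,woodmask(p),q0[:2],0.022)
    return fit(p,c,(0.171,0.230,0.022),q0)
def overlay(p,Xs,name):
    f=p['frame'].copy()
    for X in Xs:
        for u in project(p,X): cv2.circle(f,tuple(int(round(a)) for a in u),1,(255,0,255),-1)
    cv2.imwrite(f'pics/{name}.png',f[:,:,::-1])
E
python3 - <<'E'
from h import *
x,e=fitcase(shot());print(np.pi/2,x,e)
for i,psi in enumerate([0.2,np.pi+.1,np.pi/2+.2]):
    d=np.array([np.cos(psi),np.sin(psi)])
    go([0.572-0.03*d[0],-0.013-0.03*d[1],.25],psi)
    p=shot('wrist'); x,e=fitcase(p);print(psi,x,e); overlay(p,[pose(cub(.171,.23,.022),x)],f'cg{i}')
print(r.observe()['clock'])
E
```

```text
1.5707963267948966 [ 0.57092516 -0.01091152  0.18419336] 1.0983945602529561
0.2 [ 0.57128671 -0.01102896  0.18688815] 1.1604858696859293
3.241592653589793 [ 0.56936298 -0.01082644  0.17431626] 6.2039461864471495
1.7707963267948965 [ 0.57091243 -0.01093932  0.18514073] 1.8446766643265016
10.2
```

View pics/cg0.png

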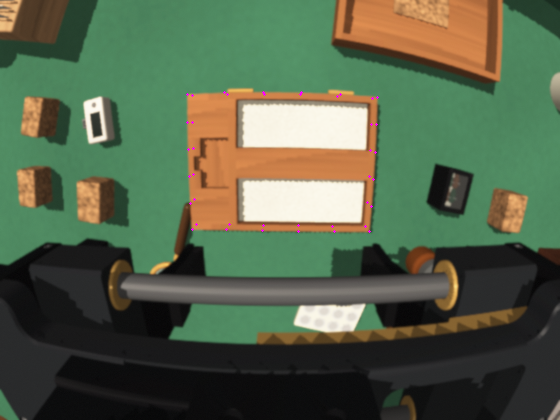

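View pics/cg1.png

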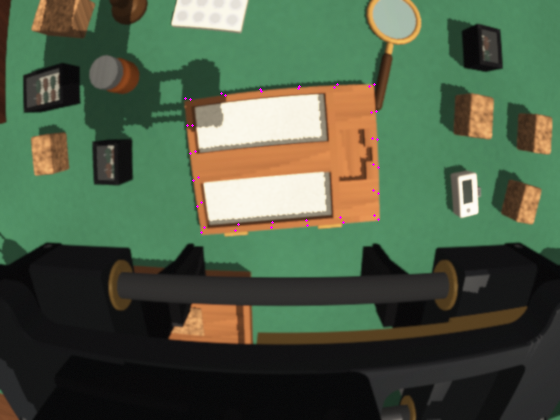

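View pics/cg2.png

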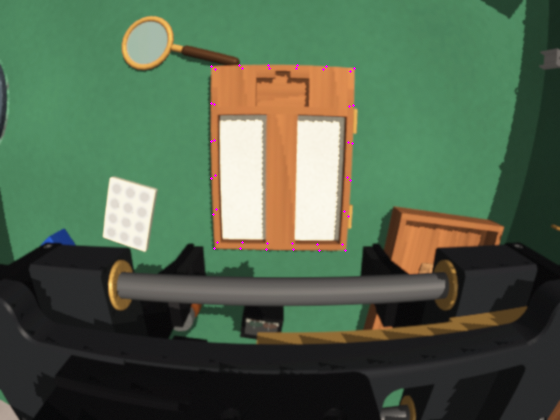

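```bash
cat >> h.py <<'E'
CASE=np.array([0.5710,-0.01115,0.1855])
LONG=(0.056,0.079,0.044); SHORT=(0.056,0.039,0.044)
def c2w(x,y,c=None):
    c=CASE if c is None else c
    s,k=np.sin(c[2]),np.cos(c[2]); return np.array([c[0]+k*x-s*y, c[1]+s*x+k*y])
def nearpsi(p,psi):
    # candidate psi mod pi reachable, prefer reference
    out=[]
    for k in (0,1,-1):
        if planner.inverse_kinematics(p,quat(psi+k*np.pi)) is not None: out.append(psi+k*np.pi)
    return out
def fitobj(p,xy,dims,zmid=0.02,mask=None):
    m,hull,c,d=blob(p,nongreen(p) if mask is None else mask,xy,zmid)
    best=None
    c0=backproj(p,[c.mean(0)],zmid)[0][:2]
    for y in (0,.6,-.6,1.2,-1.2,1.6):
        x,e=fit(p,c,dims,[c0[0],c0[1],y])
        if best is None or e<best[1]: best=(x,e)
    x,e=best; x[2]=(x[2]+np.pi/2)%np.pi-np.pi/2
    return x,e,d
def look(xy,dims,name,psi=np.pi/2,z=0.2,back=0.03):
    go([xy[0]-back*np.cos(psi),xy[1]-back*np.sin(psi),z],psi)
    p=shot('wrist'); x,e,d=fitobj(p,xy,dims); overlay(p,[pose(cub(*dims),x)],name)
    print(name,x.round(4),'rms',round(e,2),'d',d,'t',round(r.observe()['clock'],1)); return x,e
E
python3 - <<'E'
from h import *
r.command_gripper(0.076)
look([0.48,-0.35],LONG,'p1')
E
```

```text
p1 [ 0.4877 -0.3525  0.1292] rms 0.51 d 0.3950858472766203 t 12.1
```

View pics/p1.png

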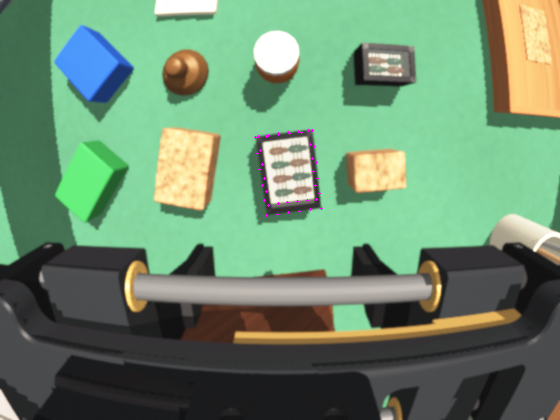

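```bash
cat >> h.py <<'E'
ZG=0.021
def pick(x,zg=ZG,grip=25,wmin=0.05,open_=0.076,close=0.03):
    psi=x[2]+np.pi/2
    go([x[0],x[1],0.11],psi)
    go([x[0],x[1],zg],psi,True,0.12)
    r.command_gripper(close,grip); w=r.observe()['gripper_width']
    s=r.observe(); print('grip w',round(w,4),'tcp',s['tcp_pos'].round(4))
    go([x[0],x[1],0.17],psi,True,0.2)
    s=r.observe(); print('lifted w',round(s['gripper_width'],4),'F',s['contact_force'].round(2))
    return w
def lower(xy,psi,z0,z1,f0,step=0.002,lim=8):
    z=z0
    while z>z1+1e-6:
        z=max(z1,z-step); go([xy[0],xy[1],z],psi,True,0.04)
        f=r.observe()['contact_force']-f0
        if f[2]>lim: print('contact z',round(z,4),'F',f.round(1)); return z,f
    return z,f
def place(cx,cy,zg=ZG,floor=0.006,ztrans=0.13):
    xy=c2w(cx,cy); psi=CASE[2]+np.pi/2
    go([xy[0],xy[1],ztrans],psi); r.pause(0.2)
    f0=r.observe()['contact_force']
    top=0.022+zg+0.004
    go([xy[0],xy[1],top],psi,True,0.12)
    z,f=lower(xy,psi,top,floor+zg-0.0005,f0)
    s=r.observe(); print('down z',round(z,4),'tcp err',(s['tcp_pos']-np.array([*xy,z])).round(4),'F',f.round(1),'t',round(s['clock'],1))
    return z,f
def release(open_=0.076,up=0.14):
    r.command_gripper(open_); s=r.observe(); p=s['tcp_pos'].copy(); p[2]=up; r.move_l(p,feed=0.2)
E
python3 - <<'E'
from h import *
x=np.array([0.4877,-0.3525,0.1292])
pick(x)
place(-48e-3,-66.5e-3)
shot('wrist','pl1')
E
```

```text
grip w 0.056 tcp [ 0.4877 -0.3526  0.0215]
lifted w 0.0561 F [-0.33 -0.24 -2.25]
contact z 0.0265 F [-1.8  0.   8.8]
down z 0.0265 tcp err [ 0.0003 -0.0001  0.0009] F [-1.8  0.   8.8] t 19.7
```

View pics/pl1.png

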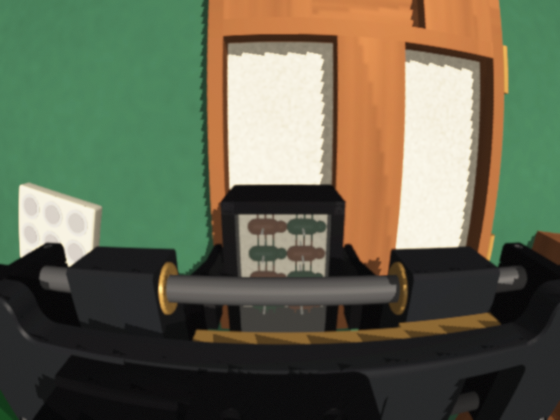

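```bash
python3 - <<'E'
from h import *
release()
p=shot('wrist','pl2')
x,e=look([0.58,-0.236],SHORT,'p2')
E
```

```text
p2 [ 0.5882 -0.2374  0.0411] rms 0.5 d 0.29732183841624277 t 22.1
```

View pics/p2.png

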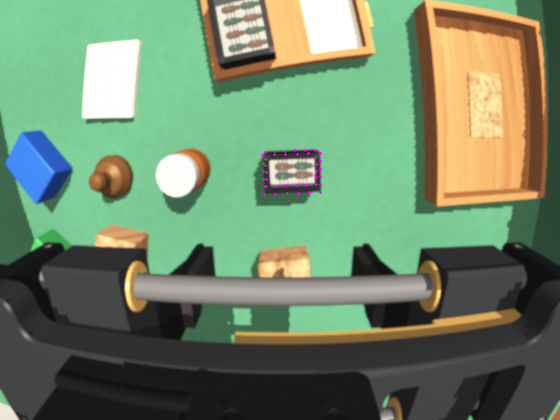

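View pics/pl2.png

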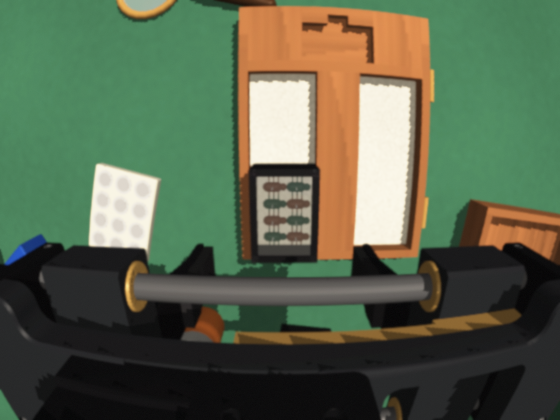

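```bash
python3 - <<'E'
from h import *
pick(np.array([0.5882,-0.2374,0.0411]))
z,f=place(-48e-3,-5.5e-3)
if z<0.029:
    release(); shot('wrist','pl3')
    look([0.376,0.236],SHORT,'p3')
E
```

```text
grip w 0.0559 tcp [ 0.5883 -0.2375  0.0215]
lifted w 0.0558 F [-0.34 -0.11 -1.03]
contact z 0.0265 F [-0.1  0.1  9.2]
down z 0.0265 tcp err [ 0.0003 -0.0001  0.0009] F [-0.1  0.1  9.2] t 29.5
p3 [0.3805 0.2375 0.1171] rms 0.5 d 0.3841709181817518 t 32.1
```

View pics/p3.png

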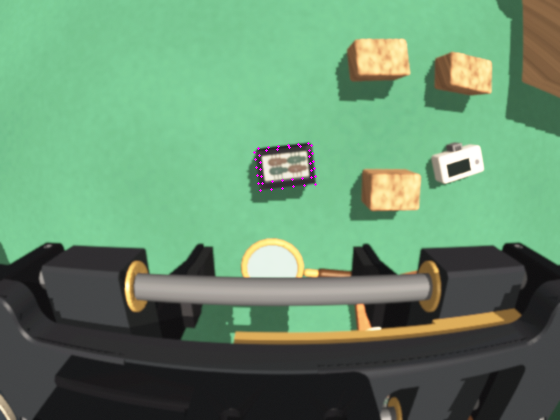

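View pics/pl3.png

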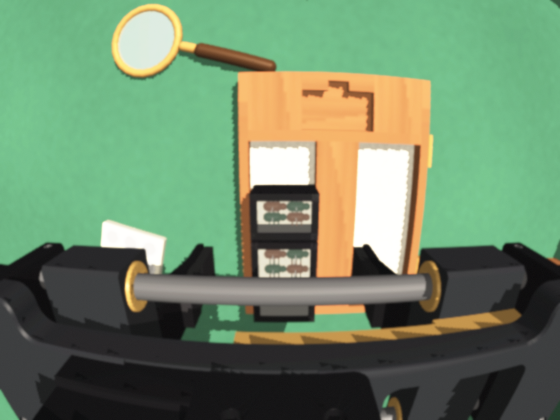

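```bash
python3 - <<'E'
from h import *
pick(np.array([0.3805,0.2375,0.1171]))
z,f=place(-48e-3,34.75e-3)
if z<0.029:
    release(); shot('wrist','pl4')
    look([0.386,-0.345],LONG,'p4')
E
```

```text
grip w 0.0557 tcp [0.3806 0.2376 0.0213]
lifted w 0.0558 F [ 0.06  0.01 -0.97]
down z 0.0265 tcp err [ 0.0003 -0.0001  0.0008] F [-1.4 -0.6  8. ] t 39.7
p4 [ 0.3787 -0.3469 -0.1818] rms 1.47 d 0.26799713427147265 t 42.7
```

View pics/p4.png

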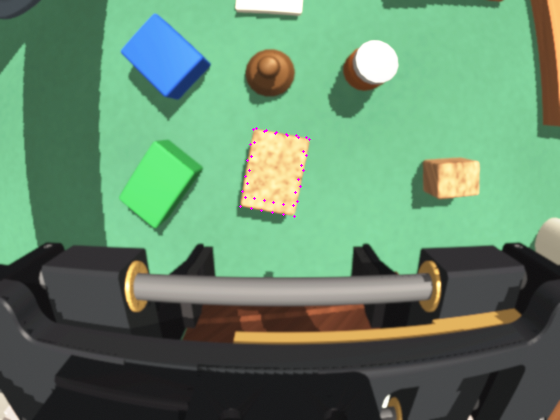

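View pics/pl4.png

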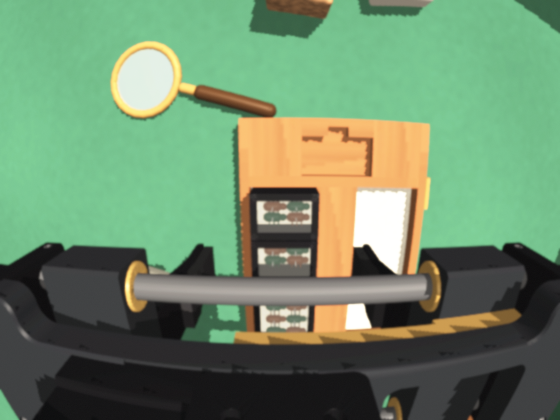

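```bash
python3 - <<'E'
from h import *
p=shot('wrist')
def om(p,s=90):
    h=cv2.cvtColor(p['frame'],cv2.COLOR_RGB2HSV); H,S,V=[h[:,:,i].astype(int) for i in range(3)]
    return ((H<35)&(S>40)&(V>30)).astype(np.uint8)
for m in (om(p),nongreen(p)):
    x,e,d=fitobj(p,[.38,-.346],LONG,mask=m); print(x,e)
m=om(p)
f=p['frame'].copy(); cs,_=cv2.findContours(m,cv2.RETR_EXTERNAL,cv2.CHAIN_APPROX_NONE); 
X=project(p,pose(cub(*LONG),x))
f=cv2.resize(f[100:240,200:340],(700,700),interpolation=cv2.INTER_NEAREST)
for c in cs:
    for u in c[:,0]: cv2.circle(f,(int((u[0]-200)*5+2),int((u[1]-100)*5+2)),1,(0,0,255),-1)
for u in X: cv2.circle(f,(int((u[0]-199.5)*5),int((u[1]-99.5)*5)),3,(255,0,255),-1)
cv2.imwrite('pics/z4.png',f[:,:,::-1])
E
```

```text
[ 0.37853111 -0.34706149 -0.19232268] 0.44345287235132114
[ 0.37871928 -0.34694761 -0.18522345] 1.4549079520647765
```

View pics/z4.png

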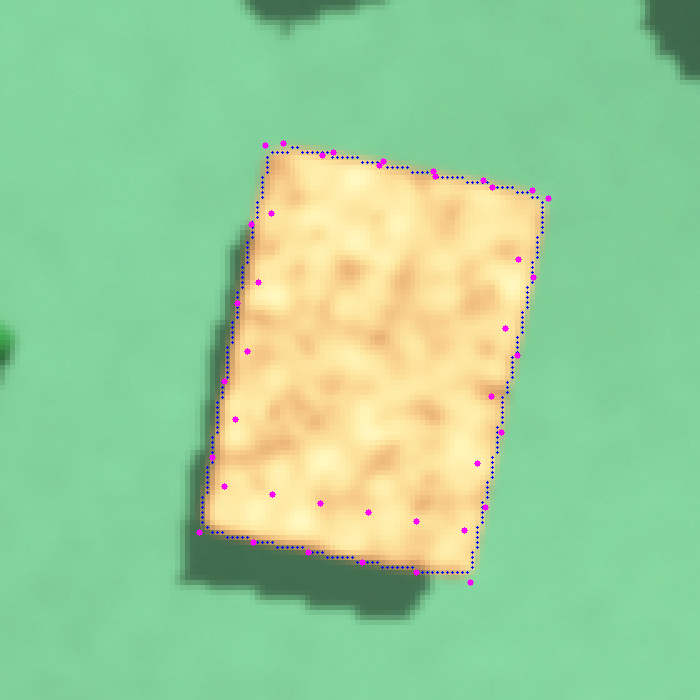

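```bash
cat >> h.py <<'E'
def om(p):
    h=cv2.cvtColor(p['frame'],cv2.COLOR_RGB2HSV); H,S,V=[h[:,:,i].astype(int) for i in range(3)]
    return ((H<35)&(S>40)&(V>30)).astype(np.uint8)
def lookc(xy,dims,name,psi=np.pi/2,z=0.2,back=0.03):
    go([xy[0]-back*np.cos(psi),xy[1]-back*np.sin(psi),z],psi)
    p=shot('wrist'); x,e,d=fitobj(p,xy,dims,mask=om(p)); overlay(p,[pose(cub(*dims),x)],name)
    print(name,x.round(4),'rms',round(e,2),'d',d,'t',round(r.observe()['clock'],1)); return x,e
E
python3 - <<'E'
from h import *
pick(np.array([0.3785,-0.3471,-0.192]),grip=15)
z,f=place(48e-3,-66.5e-3)
if z<0.029:
    release(); shot('wrist','pl5')
    lookc([0.476,0.232],SHORT,'p5')
E
```

```text
grip w 0.0558 tcp [ 0.3786 -0.3472  0.0214]
lifted w 0.0561 F [ 0.07  0.33 -0.91]
down z 0.0265 tcp err [ 0.0004 -0.0001  0.0008] F [-1.6  0.2  5.9] t 50.7
p5 [0.4958 0.2133 0.0127] rms 0.46 d 0.4189757726790519 t 53.4
```

View pics/p5.png

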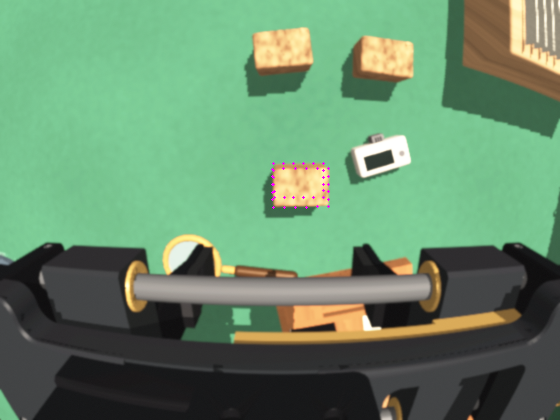

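View pics/pl5.png

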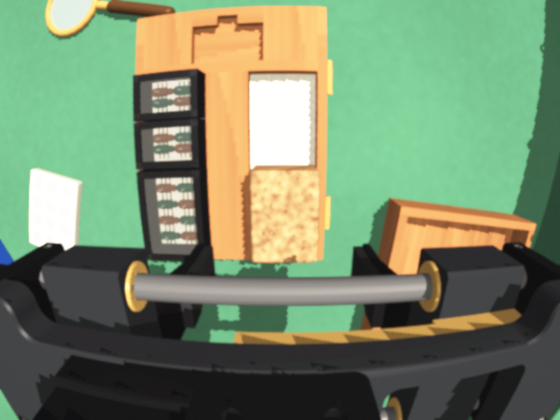

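```bash
python3 - <<'E'
from h import *
p=shot('wrist')
print(backproj(p,[(351,157),(357,178),(405,137),(410,158)],.024).round(4))
x,e,d=fitobj(p,[.4958,.2133],SHORT,mask=om(p)); print(x,e,d)
c=pose(np.array([[.033,-.012,0],[.033,.012,0],[.049,.012,0],[.049,-.012,0]]),x);print(c.round(4))
E
```

```text
[[0.5505 0.2426 0.024 ]
 [0.5579 0.2202 0.024 ]
 [0.6107 0.2666 0.024 ]
 [0.6179 0.2438 0.024 ]]
[0.49576887 0.21328705 0.02515561] 0.47874999256841033 0.21803072716355423
[[0.5291 0.2021 0.    ]
 [0.5285 0.2261 0.    ]
 [0.5445 0.2265 0.    ]
 [0.5451 0.2025 0.    ]]
```

```bash
python3 - <<'E'
from h import *
r.command_gripper(0.066)
pick(np.array([0.4958,0.2133,0.018]),grip=15)
z,f=place(48e-3,-5.5e-3)
if z<0.029:
    release(); shot('wrist','pl6')
    lookc([0.476,0.352],SHORT,'p6')
E
```

```text
grip w 0.0558 tcp [0.4963 0.2134 0.0217]
lifted w 0.0561 F [-0.04 -0.51 -0.42]
down z 0.0265 tcp err [ 0.0004 -0.0001  0.0011] F [-1.3  0.1  7.2] t 61.4
p6 [0.4775 0.3526 0.1064] rms 0.48 d 0.18233430112657564 t 64.3
```

View pics/p6.png

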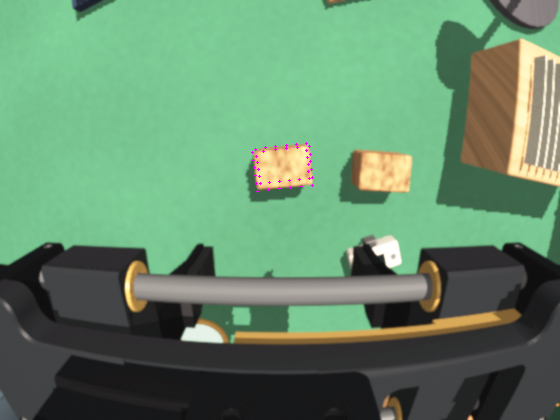

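View pics/pl6.png

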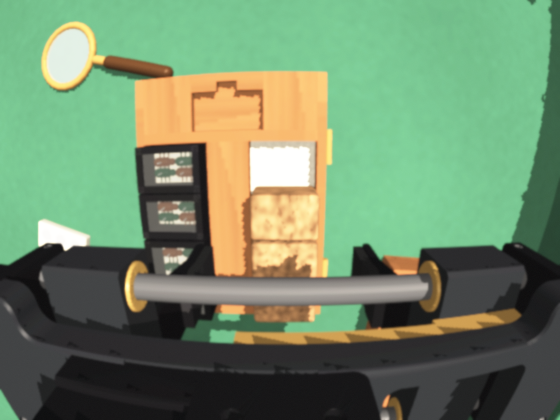

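```bash
python3 - <<'E'
from h import *
pick(np.array([0.4775,0.3526,0.1064]),grip=15)
z,f=place(48e-3,34.75e-3)
if z<0.029:
    release(); shot('wrist','pl7')
    psi=.378+np.pi/2
    xy=np.array([.5842,.2434])
    go([xy[0]-.03*np.cos(psi),xy[1]-.03*np.sin(psi),.2],psi)
    p=shot('wrist','p7')
    h=cv2.cvtColor(p['frame'],cv2.COLOR_RGB2HSV)
    m=nongreen(p); 
    w=((h[:,:,1]<70)&(h[:,:,2]>130)).astype(np.uint8)
    w=cv2.morphologyEx(w,cv2.MORPH_CLOSE,np.ones((15,15),np.uint8)); w=cv2.morphologyEx(w,cv2.MORPH_OPEN,np.ones((9,9),np.uint8))
    mm,hull,c,d=blob(p,w,xy,.012)
    for y in (.378,.3):
        x,e=fit(p,c,(.06,.032,.024),[*xy,y]); print(x,e)
    overlay(p,[pose(cub(.06,.032,.024),x)],'p7o'); cv2.imwrite('pics/p7m.png',mm*255)
    print(r.observe()['clock'])
E
```

```text
grip w 0.0558 tcp [0.4777 0.3527 0.0214]
lifted w 0.0558 F [-0.45  0.13  0.91]
down z 0.0265 tcp err [ 0.0003 -0.      0.0008] F [-1.2 -0.1  5.1] t 72.1
[0.58595173 0.24516946 0.31248834] 2.145486024187791
[0.5859517  0.24516946 0.31247428] 2.1454856257944432
74.4167
```

View pics/p7o.png

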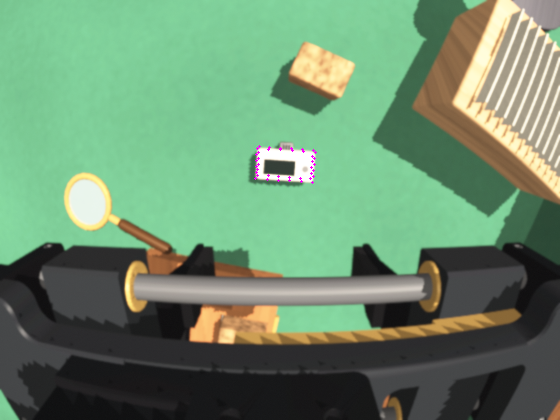

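View pics/pl7.png

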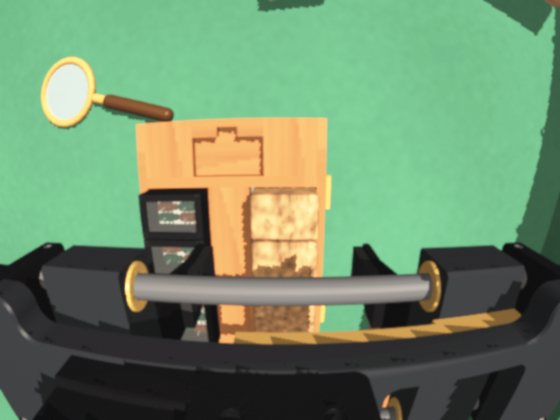

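```bash
python3 - <<'E'
from h import *
psi=.35+np.pi/2; xy=np.array([.5860,.2452])
go([xy[0]-.045*np.cos(psi),xy[1]-.045*np.sin(psi),.13],psi)
p=shot('wrist'); h=cv2.cvtColor(p['frame'],cv2.COLOR_RGB2HSV)
m=(~((h[:,:,0]>50)&(h[:,:,0]<100)&(h[:,:,1]>70))).astype(np.uint8)
mm,hull,c,d=blob(p,m,xy,.012)
def samples():
    return c
# model: polygon mask = union of hull(block), hull(snout at z 4..14?) ; fit with contour minus snout region
x=np.array([*xy,.35])
for it in range(4):
    cl=pose(np.array([[-.010,.010,.0],[.010,.010,.0],[-.010,.03,0.],[.010,.03,.0],[-.010,.010,.024],[.010,.010,.024],[-.010,.03,0.024],[.010,.03,.024]]),x)
    hl=cv2.convexHull(project(p,cl).astype(np.float32))
    keep=np.array([cv2.pointPolygonTest(hl,(float(a),float(b)),False)<0 for a,b in c])
    x,e=fit(p,c[keep],(.06,.032,.024),x); print(x.round(4),round(e,3),keep.sum(),len(c))
f=cv2.resize(p['frame'],None,fx=4,fy=4,interpolation=cv2.INTER_NEAREST)
for a,b in c: cv2.circle(f,(int(a*4+2),int(b*4+2)),1,(0,0,255),-1)
for a,b in project(p,pose(cub(.06,.032,.024,9),x)): cv2.circle(f,(int(a*4+2),int(b*4+2)),2,(255,0,255),-1)
u,v=(project(p,[[*xy,.02]])[0]*4).astype(int)
cv2.imwrite('pics/z7.png',f[max(0,v-250):v+250,u-350:u+350,::-1]); print(r.observe()['clock'])
E
```

```text
[0.5862 0.2445 0.3202] 0.87 190 226
[0.5862 0.2445 0.32  ] 0.869 191 226
[0.5862 0.2445 0.32  ] 0.869 191 226
[0.5862 0.2445 0.32  ] 0.869 191 226
74.8583
```

View pics/z7.png

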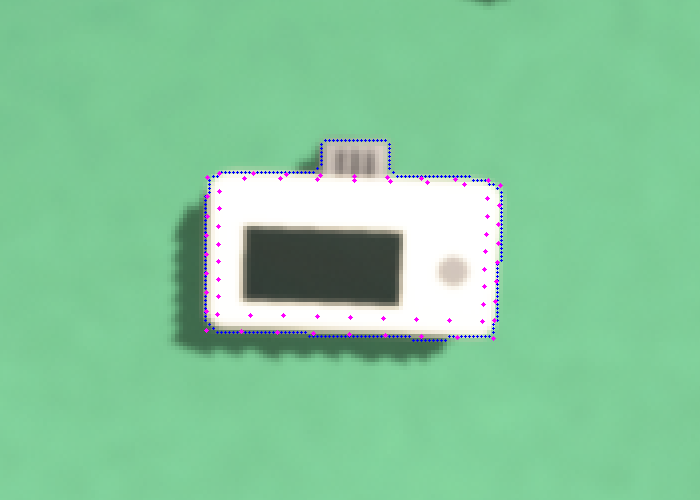

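```bash
python3 - <<'E'
from h import *
r.command_gripper(0.076)
pick(np.array([0.5862,0.2445,0.3202]),zg=0.013,grip=20)
shot('wrist','lg0')
z,f=place(0,82e-3,zg=0.013,floor=0.012)
shot('wrist','lg')
E
```

```text
grip w 0.0598 tcp [0.5864 0.2446 0.0137]
lifted w 0.0596 F [-0.09  0.29 -1.34]
contact z 0.0245 F [-1.8 -0.1  8.8]
down z 0.0245 tcp err [ 0.0003 -0.      0.001 ] F [-1.8 -0.1  8.8] t 81.6
```

View pics/lg.png

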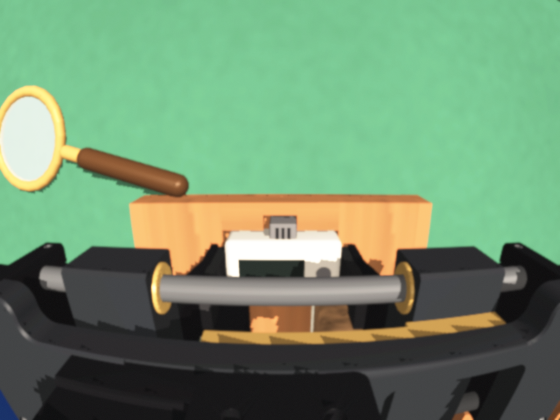

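Seated (TCP 25.5 mm, as expected for a grasp 13.7 mm above the underside on a 12 mm floor). Release and inspect.

```bash
python3 - <<'E'
from h import *
release(up=0.2)
psi=CASE[2]+np.pi/2
go([0.582,-0.05,.2],psi); p=shot('wrist','f1')
go([0.40,-0.02,.30],0.18); p=shot('wrist','f2')
go([0.211,-0.588,0.223],np.pi/2-1.75) if False else r.move_joints([-1.405,0.527,1.433,0,1.181,-0.178])
p=shot('top','f3'); shot('scene','f4'); print(r.observe()['clock'])
a=cv2.imread('pics/f3.png')[110:290,120:440]; cv2.imwrite('pics/f3z.png',cv2.resize(a,None,fx=2.4,fy=2.4,interpolation=cv2.INTER_CUBIC))
a=cv2.imread('pics/f4.png')[130:390,70:450]; cv2.imwrite('pics/f4z.png',cv2.resize(a,None,fx=2,fy=2,interpolation=cv2.INTER_CUBIC))
E
```

```text
87.625
```

View pics/f1.png

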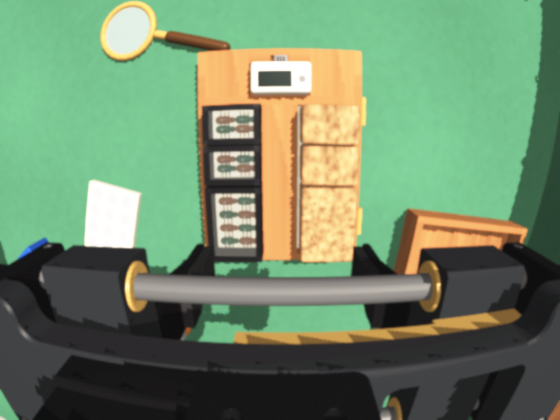

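View pics/f2.png

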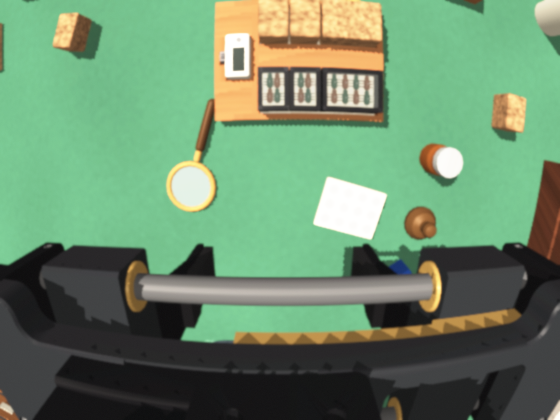

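View pics/f3z.png

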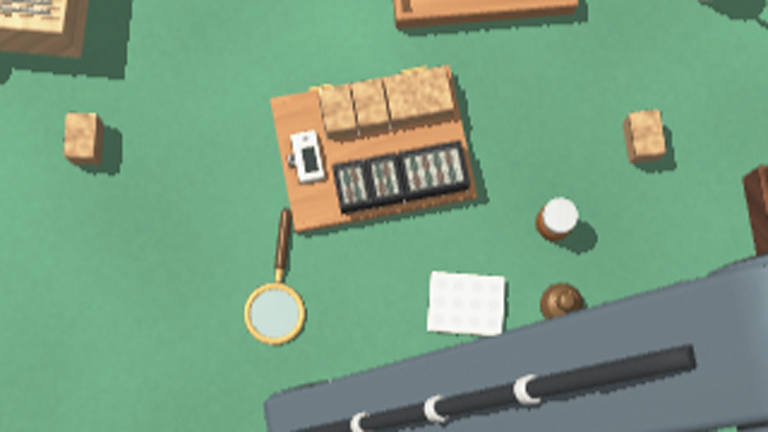

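View pics/f4z.png

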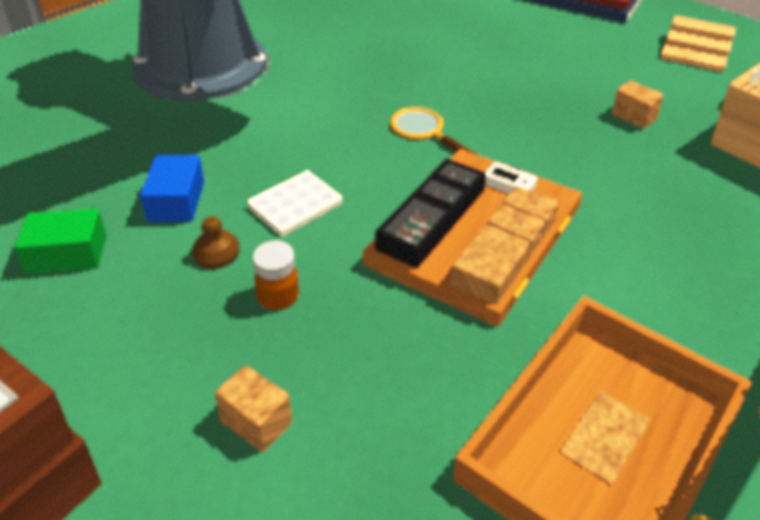

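```bash
python3 -c "
from h import *
r.pause(0.3); r.job_done(); print(r.observe()['clock'])"
```

```text
the job is handed in; nothing more can be done
the job is handed in; nothing more can be done
```

The case is packed and I've handed the job in at about 88 s of the 210 s allowed.

- **Near channel:** the long specimen box and both short ones. These were the only boxes on the desk.
- **Far channel:** the long cork and two short corks. The other two short corks stayed on the desk as spares.
- **Logger:** in its pocket, snout in the slot.

**Last checks:**
- Each piece came down to within about 1 mm of its expected seated height, with at most 9 N of contact force on any of them.
- The wrist, top and scene pictures taken before handing in show both channels full, the pieces upright and level, and the logger square. They show the desk things I could see (weight, jar, tile and magnifier) where they had been.
- No interference showed up.

**What went differently or disagreed:**
- One short cork had been knocked a few centimetres, close to the logger. I measured it again and picked it with a narrower jaw opening.
- One of the four wrist-camera fits of the case was spoilt by a shadow (6 px error), so I used the other three, which agreed to about 0.4 mm.
- One fit of the long cork (1.5 px error) and the first of the logger (2.1 px) were poor. I redid both before grasping.

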